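# Build a two-wheel polishing pack on the arbor

## Robot

A 7-joint arm with a two-finger parallel gripper is mounted at the origin on the work surface. World frame = base frame: x ahead of the robot, y to its left, z up, the work surface at z = 0. Lengths are in m, angles in rad, forces in N, time in s.
With the tool pointing down it reaches from about 0.4 to 0.875 m from the base axis. Payload 6.5 kg.
Tool frame: the origin (TCP) lies between the finger pads; the fingertips stand 22 mm ahead of it and the grasp point (between the pads) lies 3 mm ahead of it; z points along the fingers, y is the line along which they close (so a half turn about z gives the same grasp; the last joint's range is limited). The gripper opens to 88 mm and grips with 3 to 60 N. Pads are 18 mm wide; open, the fingers measure 123 mm over their backs; the gripper's body (75 mm by 187 mm) begins 45 mm behind the grasp point.
Start: joints at [1.201, 0.536, -0.004, 1.538, 0.003, 1.067, -0.071], TCP at [0.194, -0.62, 0.261] pointing down, gripper open.
Joint ranges: [-2.7, 2.7], [-0.37, 2.16], [-1.27, 1.26], [0.24, 2.4], [-1.31, 4.45], [0.19, 1.91], [-2.76, 2.76]. Speed limits (rad/s): [2.39, 2.39, 3.14, 3.14, 3.14, 3.14, 3.14].

## Interface

Orientations are given as a rotation vector (axis times angle).
In Python, from cell import robot gives the robot as it stands.
- The arm moves only by the tool play_rows, never from a script. Its argument "commands" is a list of rows, each a list of 2 entries, a list of its own where there are three numbers: the shift along the tool's x, y, z in m, then the turn, a rotation vector about the tool's x, y, z in degrees. In form: [[[x, y, z], [rx, ry, rz]], ...]. A call has exactly 8 rows; each row shifts and turns the commanded pose from where the row before left it, along the tool's axes as they then stand; what a row does not reach is not made up. A row lasts 1/8 s, in which the tool goes at most 62.5 mm and 10.7 degrees, less where a joint would pass 70% of its speed; a pose out of reach is approached as far as the arm can. A call is refused whole if a number of a shift passes 0.0625 or a number of a turn 10.7, either way. A call with a gripper value outside its range is refused whole. "gripper" is the opening, from 0 (shut) to 1 (fully open), set as the call begins (left out, the last holds). The fingers move at their own pace and stop on an object; "grip_force" is the grip in N (left out, the last holds). Time passes only in rows, so rows that do not move let the fingers close, or fill a call up. It gives the time, the measured TCP pose, the force, the opening and the grip force at its end, in the units of the state.
- robot.read_state(): the state, without advancing time (a new reading comes with each control period).
- robot.capture(name): name is "scene" or "top"; returns (picture, depth): 384x512x3 uint8, blue, green, red; 384x512 float32, m along the optical axis (not along the pixel's ray), 0 where there is no reading.
- robot.camera_model(name): a dict with "fx", "fy", "cx", "cy" (pixels), "world_from_camera" (4x4, takes a point from camera to world coordinates). Camera axes: x right, y down, z forward; pixel columns grow to the right and rows downward; lengths in m; the calibration is good to about 2 mm. A picture is of the moment at which its call begins. camera_model takes no time and is no camera call.
- robot.close_job(): hands the job in; it is judged then, once.
Trained networks look in the newest picture that a camera, given by its name, has taken for a name from the list of things; names that differ only in an ending like _2 or _b are one class to them, and where a whole thing is asked for, a point or a joint stands for the part that bears it (a point fixed in the world has none). Each returns a list of dicts, best first, with "p" (0 to 1); they miss things now and then, are a little off and sometimes report something else, mostly with a low value. They report only what shows in the picture. A call takes as long as a camera call. They do not tell look-alikes from the thing itself.
- robot.masks_of(camera, label): "mask" (384x512 bool, what is visible of it) and "box" ([centre column, centre row, width, height] in pixels, round what is visible of it).
The state is a dict: "time_s": time; "q": joint angles; "qd": joint speeds; "joint_torque": joint torques, N m; "tcp_pos": TCP position; "orientation": TCP orientation; "contact_force": force on the tool from outside, world axes, zero at the start; "torque": the same for the moment, N m; "width": opening from 0.0 (shut) to 1.0 (fully open); "gripper_force": force on a finger pad.
Only numpy, scipy, OpenCV 4.12 (cv2) and the standard library are available. Lean on these libraries where they do the work, as an engineer would, in place of code of your own. Each camera call takes 0.05 s, during which the arm holds its last target. There are 200 camera calls.

## Task

Make up the two-wheel polishing pack on the upright arbor, in this order from the bottom: the big square-edged felt wheel against the arbor's fixed flange, then the spacer ring, then the small rubber wheel, and last the brass front flange with its hub up. Push each one fully down so that there are no gaps in the pack, and leave it standing ready for the wing nut. Leave the knife-edged felt wheel, the wing nut, the spanner and the compound bar where they lie.

Things in the scene. Friction and masses are not known exactly. Their poses are not given: they have to be found in the camera images.
- arbor: Polishing arbor upright in a grey round base fixed to the bench: base 92 mm diameter, 12 mm high (bolt heads to 16); on it the fixed steel inner flange, 44 mm diameter, its flat top (the pack's seat) 20 mm above the bench; then a 12 mm diameter steel spindle up to 84 mm, its top 8 mm coned to 6 mm. Origin: on the spindle's axis at bench level; z up along the spindle.
- felt_wheel: Big hard-felt polishing wheel, cream, a plain square-edged disc 68 mm diameter, 18 mm thick, 14 mm bore right through its centre, about 45 g; it lies flat on the bench. Rigid. Origin: centre of its underside; z up along the bore. Both faces are alike.
- spacer: Aluminium spacer ring, 36 mm outside diameter, 10 mm high, 14 mm bore, about 25 g; it lies flat on the bench. Origin: centre of its underside; z up along the bore. Both faces are alike.
- rubber_wheel: Small dark brown rubber-bonded abrasive wheel, a plain disc 54 mm diameter, 12 mm thick, 14 mm bore, about 45 g, rigid; it lies flat on the bench. Origin: centre of its underside; z up along the bore. Both faces are alike.
- front_flange: Brass front flange, about 100 g: a disc 46 mm diameter and 5 mm thick with a hub 28 mm diameter rising 11 mm above it (16 mm high in all), 14 mm bore right through; it lies on its flat face with the hub up. Origin: centre of its flat underside; z up along the bore, out of the hub.
- knife_wheel: Spare felt wheel with a knife edge, not wanted: cream, 60 mm diameter, 24 mm thick at the centre, both faces sloping steeply from a 24 mm flat in the middle to a 2 mm rim at half height. Bystander, loose on the bench. Origin: centre of its underside.
- nut: Steel wing nut, hub 22 mm diameter and 14 mm high, two flat wings 70 mm over the tips; used later. Bystander, loose on the bench. Origin: centre of its underside.
- compound_bar: Red-brown bar of polishing compound, 110 x 45 x 32 mm high. Bystander, loose on the bench. Origin: centre of its underside; x along its length.
- spanner: Steel spanner, 170 mm long, lying flat. Bystander, loose on the bench. Origin: middle of its underside; x along its length.
Things that resemble listed ones, but are neither listed nor needed, are in the scene too. Several things have the shape of the rubber_wheel; the one meant has the colours described above.

How it is judged:
On the way, in this order (a step that is already met when the one before it is completed fails the run):
1. the big felt wheel is down on the arbor's flange (horizontal distance between felt_wheel and arbor below 0.004 m and z of felt_wheel in the frame of arbor between 0.017 and 0.023 m and angle between felt_wheel's own z axis and vertical below 0.1 rad), for 0.2 s.
2. the spacer lies on the felt wheel (horizontal distance between spacer and arbor below 0.004 m and z of spacer in the frame of arbor between 0.035 and 0.041 m and angle between spacer's own z axis and vertical below 0.1 rad), for 0.2 s.
3. the rubber wheel lies on the spacer (horizontal distance between rubber_wheel and arbor below 0.004 m and z of rubber_wheel in the frame of arbor between 0.045 and 0.051 m and angle between rubber_wheel's own z axis and vertical below 0.1 rad), for 0.2 s.
4. the brass flange lies on the rubber wheel, hub up (horizontal distance between front_flange and arbor below 0.004 m and z of front_flange in the frame of arbor between 0.057 and 0.063 m and angle between front_flange's own z axis and vertical below 0.1 rad), for 0.2 s.
At the end, for the whole second after the job is handed in: Felt wheel, spacer, rubber wheel, brass flange (hub up) on the arbor with undersides 20, 38, 48, 60 mm above its origin, each within 3 mm, within 4 mm of its axis and 0.1 rad of level, released and at rest; bystanders moved by no more than 20 mm (all of step 1 and all of step 2 and all of step 3 and all of step 4 and linear speed of each of felt_wheel, spacer, rubber_wheel, front_flange below 0.02 m/s and angular speed of each of felt_wheel, spacer, rubber_wheel, front_flange below 0.3 rad/s); the robot touches nothing.
It fails at once if the knife-edged wheel is moved by more than 20 mm (distance of knife_wheel from where it was at the start of the episode above 0.02 m).
It fails at once if the nut is moved by more than 20 mm (distance of nut from where it was at the start of the episode above 0.02 m).
It fails at once if the compound bar is moved by more than 20 mm (distance of compound_bar from where it was at the start of the episode above 0.02 m).
It fails at once if the spanner is moved by more than 20 mm (distance of spanner from where it was at the start of the episode above 0.02 m).
It also fails if it takes over 128 s, if anything falls off the work surface, if the arm or the gripper's body presses on something with over 40 N, if the wrist force passes 120 N, or if a joint passes its speed limit or range.

## Working session

There is one attempt and no reset: what is moved stays moved. The work goes in short steps, Python scripts to look and compute and a tool call to move; the robot and the scene stay as the last step left them, time stands still between calls to the robot, and variables do not carry over. Pictures are saved under pics/ and viewed, at most 14 in all, crops included, and the job is handed in when it is done.

Besides the shell and the picture viewer there is one more tool, called by a JSON object that holds its "fn" and its "kwargs". play_rows: Moves the arm, as the interface text tells. Its arguments: {"type":"object","properties":{"commands":{"type":"array","items":{"type":"array"}},"gripper":{"type":"number"},"grip_force":{"type":"number"}},"required":["commands"]}

```bash
ls; mkdir -p pics
cat > h.py <<'E'
import numpy as np, cv2
from cell import robot
from scipy.spatial.transform import Rotation as R
def cloud(cam,d):
    m=robot.camera_model(cam); v,u=np.mgrid[0:384,0:512]
    P=np.stack([(u-m["cx"])/m["fx"]*d,(v-m["cy"])/m["fy"]*d,d,np.ones_like(d)],-1)
    return (P@np.array(m["world_from_camera"]).T)[...,:3]
E
python3 - <<'E'
from h import *
for c in("scene","top"):
    p,d=robot.capture(c); cv2.imwrite(f"pics/{c}0.png",p); W=cloud(c,d); np.savez(f"{c}0.npz",p=p,d=d,W=W)
    print(c,np.round(robot.camera_model(c)["world_from_camera"],3).tolist(),robot.camera_model(c)["fx"])
    for n in("arbor","felt_wheel","spacer","rubber_wheel","front_flange","knife_wheel","nut","compound_bar","spanner"):
        for r in robot.masks_of(c,n)[:5]:
            if r["p"]<.2: continue
            k=r["mask"]&(d>0); q=W[k]
            z=np.percentile(q[:,2],90); t=q[abs(q[:,2]-z)<.004]
            e=cv2.minEnclosingCircle(t[:,:2].astype(np.float32)) if len(t)>4 else None
            print(n,round(r["p"],2),np.round(r["box"]),"z",round(z,4),"circ",np.round(e[0],4),round(e[1],4),"col",p[k].mean(0).round())
print(robot.read_state())
E
```

```text
pics
scene [[-0.857, 0.33, -0.396, 1.189], [0.516, 0.527, -0.676, 1.068], [-0.014, -0.783, -0.622, 1.014], [0.0, 0.0, 0.0, 1.0]] 483.8331599689831
arbor 0.75 [257. 142.  26.  23.] z 0.0369 circ [ 0.4346 -0.2378] 0.0046 col [102. 104. 104.]
felt_wheel 0.71 [239. 205.  23.  18.] z 0.0222 circ [0.6528 0.0105] 0.0349 col [127. 151. 168.]
spacer 0.55 [284. 179.  10.   8.] z 0.0135 circ [ 0.4537 -0.0165] 0.0198 col [147. 152. 161.]
rubber_wheel 0.76 [325. 217.  15.  15.] z 0.0154 circ [0.4425 0.2086] 0.0293 col [41. 47. 70.]
rubber_wheel 0.63 [349. 207.  16.  11.] z 0.0155 circ [0.3501 0.2093] 0.0272 col [117. 122.  38.]
rubber_wheel 0.63 [305. 233.  20.  16.] z 0.0159 circ [0.5442 0.234 ] 0.0292 col [ 39.  92. 182.]
front_flange 0.43 [278. 256.  21.  11.] z 0.0177 circ [0.6539 0.2664] 0.0154 col [ 66. 121. 158.]
spanner 0.64 [178. 203.  46.  23.] z 0.0116 circ [ 0.8022 -0.1144] 0.0814 col [126. 131. 136.]
top [[0.006, -0.998, 0.062, 0.512], [-1.0, -0.004, 0.031, -0.017], [-0.031, -0.062, -0.998, 1.005], [0.0, 0.0, 0.0, 1.0]] 391.6846058189851
arbor 0.59 [363. 255.  36.  35.] z 0.0212 circ
[... 1025 characters left out ...]
ay([ 1.20080136,  0.53638954, -0.00438933,  1.53791879,  0.00260212,
        1.06733431, -0.0711894 ]), 'qd': array([-1.33570760e-04,  2.63567982e-04,  5.54332785e-04, -4.76031095e-04,
       -1.06119161e-03, -9.94433502e-05,  2.02493840e-03]), 'joint_torque': array([-6.98790100e-04, -5.70907903e+01,  9.89679806e-01, -2.51923263e+01,
       -5.63105964e-02,  1.08389123e-02,  6.75946671e-05]), 'tcp_pos': array([ 0.19442841, -0.62021205,  0.26071544]), 'orientation': array([-3.10537539e+00, -4.75422328e-01,  7.07013721e-05]), 'contact_force': array([0.09972986, 0.21140986, 0.4278556 ]), 'torque': array([-0.03438849,  0.05734195,  0.01400641]), 'gripper_force': 0.0, 'width': 0.9991348559487085}
```

View pics/top0.png

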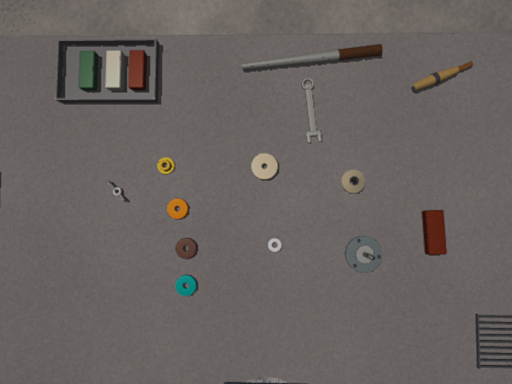

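View pics/scene0.png

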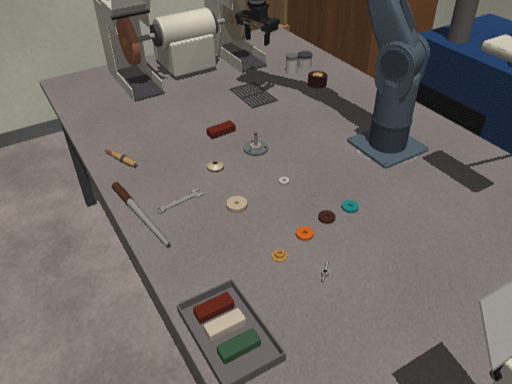

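The top view shows the arbor at (365,254), the felt wheel at (264,166), the spacer at (275,245), the brown rubber wheel at (186,248) and the flange at (166,165). The knife wheel is at (352,181). The scene view agrees, apart from a constant calibration offset of about 4 mm. I'll refine the centres from the top camera, with the bench plane corrected.

Run:
```python
from h import *
C=dict(arbor=(.4294,-.243),felt=(.6479,.0077),spacer=(.4496,-.0206),rubber=(.4388,.2057),flange=(.651,.2633))
for c,off in(("top",(0,0)),("scene",(.0042,.0037))):
    f=np.load(c+"0.npz"); W=f["W"].reshape(-1,3); W=W[f["d"].ravel()>0]
    b=W[(abs(W[:,2])<.006)&(W[:,0]>.3)&(W[:,0]<.75)&(abs(W[:,1])<.45)]
    A=np.c_[b[:,:2],np.ones(len(b))]; k=np.linalg.lstsq(A,b[:,2],rcond=None)[0]; print(c,"plane",k.round(4))
    zc=W[:,2]-np.c_[W[:,:2],np.ones(len(W))]@k
    for n,(lo,hi,r) in dict(arbor=(.008,.018,.06),arborfl=(.018,.024,.03),spindle=(.028,.1,.05),felt=(.014,.022,.05),spacer=(.007,.013,.03),rubber=(.008,.015,.04),flange=(.002,.02,.035)).items():
        c0=np.array(C[n if n in C else "arbor"])+off
        q=W[(zc>lo)&(zc<hi)&(np.hypot(*(W[:,:2]-c0).T)<r)]
        z=zc[(zc>lo)&(zc<hi)&(np.hypot(*(W[:,:2]-c0).T)<r)]
        if len(q)<4: print(n,len(q)); continue
        h=cv2.convexHull(q[:,:2].astype(np.float32)); m=cv2.moments(h); e=cv2.minEnclosingCircle(h)
        print(n,len(q),"hull",round(m["m10"]/m["m00"],4),round(m["m01"]/m["m00"],4),"circ",np.round(e[0],4),round(e[1],4),"zmax",z.max().round(4), "mean",q[:,:2].mean(0).round(4))
```

```text
top plane [-0.0004 -0.0014  0.0001]
arbor 833 hull 0.4279 -0.2421 circ [ 0.4277 -0.2426] 0.0461 zmax 0.018 mean [ 0.428  -0.2413]
arborfl 169 hull 0.4277 -0.2426 circ [ 0.4277 -0.2422] 0.0221 zmax 0.0239 mean [ 0.4287 -0.2405]
spindle 45 hull 0.4276 -0.2415 circ [ 0.4276 -0.242 ] 0.0061 zmax 0.0854 mean [ 0.4286 -0.2399]
felt 514 hull 0.6479 0.0078 circ [0.6481 0.0077] 0.0339 zmax 0.0216 mean [0.6476 0.0077]
spacer 118 hull 0.4492 -0.0197 circ [ 0.449  -0.0194] 0.0177 zmax 0.0129 mean [ 0.4488 -0.0195]
rubber 306 hull 0.439 0.2057 circ [0.4389 0.2057] 0.0268 zmax 0.015 mean [0.4392 0.2055]
flange 257 hull 0.6516 0.2625 circ [0.6511 0.2632] 0.0345 zmax 0.0186 mean [0.6509 0.262 ]
scene plane [-0.     -0.0007  0.0014]
arbor 208 hull 0.4327 -0.2392 circ [ 0.4334 -0.2391] 0.0477 zmax 0.018 mean [ 0.4366 -0.2335]
arborfl 43 hull 0.4308 -0.2416 circ [ 0.4308 -0.242 ] 0.0232 zmax 0.0238 mean [ 0.4325 -0.2404]
spindle 40 hull 0.4325 -0.2403 circ [ 0.4323 -0.2412] 0.0079 zmax 0.0844 mean [ 0.4329 -0.2398]
felt 231 hull 0.6521 0.0098 circ [0.6513 0.0081] 0.0373 zmax 0.022 mean [0.6529 0.0115]
spacer 47 hull 0.4539 -0.0174 circ [ 0.4537 -0.0165] 0.0198 zmax 0.0127 mean [ 0.4549 -0.0171]
rubber 148 hull 0.4426 0.2084 circ [0.4426 0.2087] 0.0294 zmax 0.015 mean [0.4432 0.2087]
flange 179 hull 0.655 0.2662 circ [0.6556 0.267 ] 0.0346 zmax 0.0197 mean [0.6567 0.2677]
```

{"fn": "play_rows", "kwargs": {"commands": [[[0,0,0],[0,0,-10.375]],[[0,0,0],[0,0,-10.375]],[[0,0,0],[0,0,-10.375]],[[0,0,0],[0,0,-10.375]],[[0,0,0],[0,0,-10.375]],[[0,0,0],[0,0,-10.375]],[[0,0,0],[0,0,-10.375]],[[0,0,0],[0,0,0]]], "gripper": 1}}

```text
time_s: 2.0
tcp_pos: [0.1942, -0.6203, 0.2606]
orientation: [2.223, 2.22, 0.001]
contact_force: [-0.5, 0.2, 0.2]
width: 1.001
gripper_force: 0.0
```

{"fn": "play_rows", "kwargs": {"commands": [[[0.039,0.028,0],[0,0,0]],[[0.039,0.028,0],[0,0,0]],[[0.039,0.028,0],[0,0,0]],[[0.039,0.028,0],[0,0,0]],[[0.039,0.028,0],[0,0,0]],[[0.039,0.028,0],[0,0,0]],[[0.039,0.028,0],[0,0,0]],[[0.039,0.028,0],[0,0,0]]]}}

```text
time_s: 3.0
tcp_pos: [0.4191, -0.3069, 0.261]
orientation: [2.226, 2.216, 0.0]
contact_force: [0.5, 0.7, -0.9]
width: 0.998
gripper_force: 0.0
```

{"fn": "play_rows", "kwargs": {"commands": [[[0.039,0.028,0.02],[0,0,0]],[[0.039,0.028,0.02],[0,0,0]],[[0.039,0.028,0.02],[0,0,0]],[[0.039,0.028,0.02],[0,0,0]],[[0.039,0.028,0.02],[0,0,0]],[[0.039,0.028,0.02],[0,0,0]],[[0.039,0.028,0.02],[0,0,0]],[[0,0,0],[0,0,0]]]}}

```text
time_s: 4.0
tcp_pos: [0.6148, -0.0298, 0.1194]
orientation: [-2.216, -2.222, -0.002]
contact_force: [-1.2, 0.8, 0.5]
width: 1.0
gripper_force: 0.0
```

{"fn": "play_rows", "kwargs": {"commands": [[[0.0378,0.033,0],[0,0,0]],[[0,0,0.03],[0,0,0]],[[0,0,0.03],[0,0,0]],[[0,0,0.022],[0,0,0]],[[0,0,0.01],[0,0,0]],[[0,0,0],[0,0,0]],[[0,0,0],[0,0,0]],[[0,0,0],[0,0,0]]]}}

```text
time_s: 5.0
tcp_pos: [0.6478, 0.0028, 0.0297]
orientation: [2.22, 2.221, 0.002]
contact_force: [-0.9, -0.3, -0.6]
width: 1.002
gripper_force: 0.0
```

{"fn": "play_rows", "kwargs": {"commands": [[[0,0,0],[0,0,0]],[[0,0,0],[0,0,0]],[[0,0,0],[0,0,0]],[[0,0,0],[0,0,0]],[[0,0,0],[0,0,0]],[[0,0,0],[0,0,0]],[[0,0,0],[0,0,0]],[[0,0,0],[0,0,0]]], "gripper": 0, "grip_force": 10}}

```text
time_s: 6.0
tcp_pos: [0.6475, 0.0029, 0.029]
orientation: [2.22, 2.222, 0.001]
contact_force: [1.8, -0.6, 5.0]
width: 0.779
gripper_force: 10.0
```

{"fn": "play_rows", "kwargs": {"commands": [[[0,0,0],[0,0,0]],[[0,0,0],[0,0,0]],[[0,0,0],[0,0,0]],[[0.005,0,0],[0,0,0]],[[0,0,0],[0,0,10]],[[0,0,0],[0,0,10]],[[0,0,0],[0,0,10]],[[0,0,0],[0,0,10]]], "gripper": 1}}

```text
time_s: 7.0
tcp_pos: [0.647, 0.0085, 0.0286]
orientation: [-2.85, -1.321, 0.0]
contact_force: [0.9, 1.1, -0.0]
width: 1.003
gripper_force: 0.0
```

{"fn": "play_rows", "kwargs": {"commands": [[[0,0,0],[0,0,10]],[[0,0,0],[0,0,10]],[[0,0,0],[0,0,10]],[[0,0,0],[0,0,10]],[[0,0,0],[0,0,10]],[[0,0,0],[0,0,0]],[[0,0,0],[0,0,0]],[[0,0,0],[0,0,0]]]}}

```text
time_s: 8.0
tcp_pos: [0.647, 0.0079, 0.0287]
orientation: [-3.141, -0.004, 0.0]
contact_force: [0.5, -0.6, -1.1]
width: 1.002
gripper_force: 0.0
```

{"fn": "play_rows", "kwargs": {"commands": [[[0,0,0],[0,0,0]],[[0,0,0],[0,0,0]],[[0,0,0],[0,0,0]],[[0,0,0],[0,0,0]],[[0,0,0],[0,0,0]],[[0,0,0],[0,0,0]],[[0,0,0],[0,0,0]],[[0,0,-0.002],[0,0,0]]], "gripper": 0, "grip_force": 20}}

```text
time_s: 9.0
tcp_pos: [0.6469, 0.0079, 0.0306]
orientation: [-3.142, -0.001, 0.001]
contact_force: [0.1, 0.2, -0.7]
width: 0.752
gripper_force: 20.0
```

Run:
```python
from h import *
print(robot.read_state()["q"])
```

```text
[-0.09926982  0.82975439  0.02549272  1.65340005 -0.03083578  0.65926788
 -1.62787066]
```

{"fn": "play_rows", "kwargs": {"commands": [[[0,0,-0.04],[0,0,0]],[[0,0,-0.04],[0,0,0]],[[0,0,-0.04],[0,0,0]],[[-0.027,0.031,0],[0,0,0]],[[-0.027,0.031,0],[0,0,0]],[[-0.027,0.031,0],[0,0,0]],[[-0.027,0.031,0],[0,0,0]],[[-0.027,0.031,0],[0,0,0]]]}}

```text
time_s: 10.0
tcp_pos: [0.5113, -0.1481, 0.1509]
orientation: [3.141, 0.001, 0.001]
contact_force: [-0.3, 0.2, 0.7]
width: 0.757
gripper_force: 20.0
```

{"fn": "play_rows", "kwargs": {"commands": [[[-0.027,0.031,0],[0,0,0]],[[-0.027,0.031,0],[0,0,0]],[[-0.027,0.031,0],[0,0,0]],[[0,0,0],[0,0,0]],[[0,0,0],[0,0,0]],[[0,0,0],[0,0,0]],[[0,0,0],[0,0,0]],[[0,0,0],[0,0,0]]]}}

```text
time_s: 11.0
tcp_pos: [0.4316, -0.2399, 0.1507]
orientation: [-3.142, -0.002, -0.0]
contact_force: [-0.4, 0.2, 0.3]
width: 0.754
gripper_force: 20.0
```

Run:
```python
from h import *
s=robot.read_state(); print(s["tcp_pos"],s["width"])
for c in("scene","top"):
    p,d=robot.capture(c); W=cloud(c,d); np.savez(f"{c}1.npz",p=p,d=d,W=W)
    for r in robot.masks_of(c,"felt_wheel")[:3]:
        k=r["mask"]&(d>0); q=W[k]; z=np.percentile(q[:,2],80); t=q[abs(q[:,2]-z)<.004]
        print(c,round(r["p"],2),np.round(r["box"]),q.mean(0).round(4),z.round(4),cv2.minEnclosingCircle(t[:,:2].astype(np.float32)))
    cut=p[80:240,170:340] if c=="scene" else p[180:330,290:440]
    cv2.imwrite(f"pics/{c}1.png",cv2.resize(cut,None,fx=3,fy=3,interpolation=cv2.INTER_CUBIC))
```

```text
[ 0.4315722  -0.23985291  0.15067898] 0.7543287394230815
scene 0.59 [252. 121.  14.  15.] [ 0.4435 -0.2358  0.1375] 0.1432 ((0.42998093366622925, -0.23493880033493042), 0.03828940913081169)
top 0.51 [373. 246.  16.   9.] [ 0.457  -0.2324  0.1377] 0.1417 ((0.45508700609207153, -0.23449069261550903), 0.01579917222261429)
top 0.31 [168. 166.  16.  14.] [0.6499 0.2623 0.0074] 0.0142 ((0.6512547731399536, 0.2636234164237976), 0.01371194887906313)
```

View pics/scene1.png

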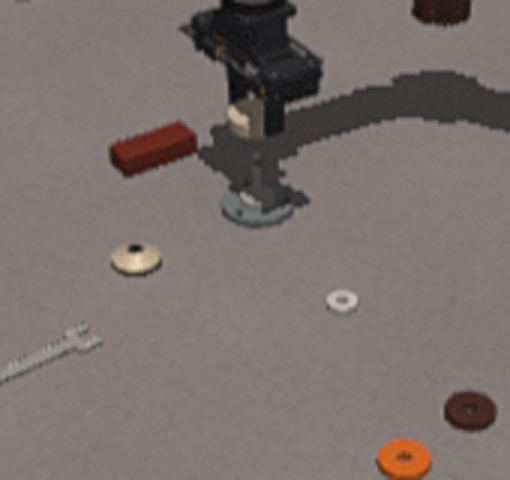

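View pics/top1.png

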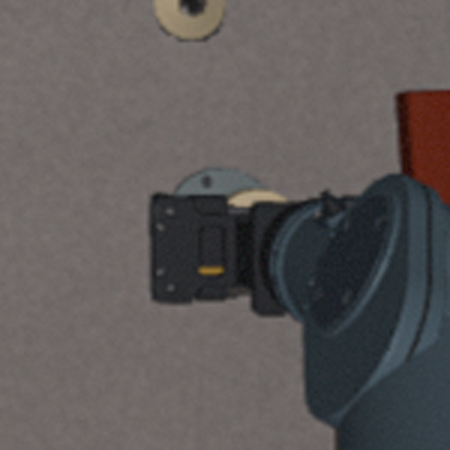

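The wheel hangs level in the gripper above the arbor base, at about (250,120) in the scene crop. I'll use it to calibrate the camera against the TCP.

Run:
```python
from h import *
from scipy.optimize import least_squares as ls
W=np.load("scene1.npz")["W"]; p=np.load("scene1.npz")["p"].astype(int)
W=W.reshape(-1,3);p=p.reshape(-1,3)
near=(np.hypot(W[:,0]-.435,W[:,1]+.236)<.045)&(W[:,2]>.118)&(W[:,2]<.15)&(p.sum(1)>150)&(p[:,2]-p[:,0]>12)
q=W[near]; z=q[:,2]; print(len(q),np.percentile(z,[0,10,50,90,100]).round(4))
for lo,hi in((.124,.138),(.126,.136)):
    s=q[(z>lo)&(z<hi)]; f=ls(lambda c:np.hypot(s[:,0]-c[0],s[:,1]-c[1])-.034,[.43,-.24],loss="soft_l1",f_scale=.001); print(len(s),f.x.round(4),np.abs(f.fun).mean())
W=np.load("top1.npz")["W"].reshape(-1,3); p=np.load("top1.npz")["p"].astype(int).reshape(-1,3)
k=(np.hypot(W[:,0]-.435,W[:,1]+.236)<.05)&(W[:,2]>.118)&(W[:,2]<.155)&(p[:,2]-p[:,0]>12); q=W[k]
print(len(q),np.percentile(q[:,2],[0,50,100]),"xmax",q[:,0].max(), "y at xmax",q[q[:,0]>q[:,0].max()-.002][:,1].mean(), q[:,1].min(),q[:,1].max())
t=q[q[:,2]>.134]; h=cv2.convexHull(t[:,:2].astype(np.float32))[:,0]; hh=h[h[:,0]>.452]
f=ls(lambda c:np.hypot(hh[:,0]-c[0],hh[:,1]-c[1])-.034,[.43,-.24]); print("top rim",f.x.round(4),hh.round(4).tolist())
```

```text
138 [0.1209 0.1302 0.1404 0.1439 0.1469]
39 [ 0.4314 -0.2388] 0.003971109866250468
29 [ 0.4313 -0.2382] 0.0036255772096490677
73 [0.12899368 0.13957597 0.14353138] xmax 0.4627534225609883 y at xmax -0.238340032606655 -0.25770786943306445 -0.21914489928104872
top rim [ 0.4286 -0.2393] [[0.462799996137619, -0.2386000007390976], [0.4625999927520752, -0.2370000034570694], [0.46059998869895935, -0.22759999334812164], [0.4602000117301941, -0.22679999470710754], [0.4560000002384186, -0.21960000693798065], [0.45649999380111694, -0.25769999623298645], [0.45840001106262207, -0.2563999891281128], [0.46239998936653137, -0.24449999630451202], [0.4627000093460083, -0.2410999983549118]]
```

{"fn": "play_rows", "kwargs": {"commands": [[[-0.001,0.0026,0],[0,0,0]],[[0,0,0.015],[0,0,0]],[[0,0,0.015],[0,0,0]],[[0,0,0.005],[0,0,0]],[[0,0,0.004],[0,0,0]],[[0,0,0.004],[0,0,0]],[[0,0,0.004],[0,0,0]],[[0,0,0],[0,0,0]]]}}

```text
time_s: 12.2
tcp_pos: [0.4301, -0.2428, 0.1035]
orientation: [-3.141, -0.001, 0.0]
contact_force: [0.2, 0.2, -0.2]
width: 0.756
gripper_force: 20.0
```

{"fn": "play_rows", "kwargs": {"commands": [[[0,0,0.01],[0,0,0]],[[0,0,0.01],[0,0,0]],[[0,0,0.01],[0,0,0]],[[0,0,0.01],[0,0,0]],[[0,0,0.007],[0,0,0]],[[0,0,0.004],[0,0,0]],[[0,0,0.002],[0,0,0]],[[0,0,0.001],[0,0,0]]]}}

```text
time_s: 13.2
tcp_pos: [0.4303, -0.2429, 0.0498]
orientation: [3.141, 0.001, 0.0]
contact_force: [-0.4, -0.2, -0.0]
width: 0.755
gripper_force: 20.0
```

{"fn": "play_rows", "kwargs": {"commands": [[[0,0,0.001],[0,0,0]],[[0,0,0.001],[0,0,0]],[[0,0,0],[0,0,0]],[[0,0,0],[0,0,0]],[[0,0,0],[0,0,0]],[[0,0,0],[0,0,0]],[[0,0,0],[0,0,0]],[[0,0,0],[0,0,0]]]}}

```text
time_s: 14.2
tcp_pos: [0.4304, -0.243, 0.0486]
orientation: [3.141, 0.001, 0.001]
contact_force: [-2.2, 1.2, 9.5]
width: 0.753
gripper_force: 20.1
```

{"fn": "play_rows", "kwargs": {"commands": [[[0,0,0],[0,0,0]],[[0,0,0],[0,0,0]],[[0,0,0],[0,0,0]],[[0,0,0],[0,0,0]],[[0,0,-0.02],[0,0,0]],[[0,0,-0.02],[0,0,0]],[[0,0,-0.03],[0,0,0]],[[0,0,-0.03],[0,0,0]]], "gripper": 1}}

```text
time_s: 15.2
tcp_pos: [0.43, -0.2428, 0.1485]
orientation: [-3.141, -0.001, 0.001]
contact_force: [0.5, -1.5, 0.2]
width: 1.002
gripper_force: 0.0
```

{"fn": "play_rows", "kwargs": {"commands": [[[0.0036,-0.0371,0],[0,0,0]],[[0.0036,-0.0371,0],[0,0,0]],[[0.0036,-0.0371,0],[0,0,0]],[[0.0036,-0.0371,0],[0,0,0]],[[0.0036,-0.0371,0],[0,0,0]],[[0.0036,-0.0371,0],[0,0,0]],[[0,0,0.03],[0,0,0]],[[0,0,0],[0,0,0]]], "gripper": 0.65}}

```text
time_s: 16.2
tcp_pos: [0.4502, -0.02, 0.1165]
orientation: [3.141, 0.002, -0.006]
contact_force: [-0.7, 0.0, 0.3]
width: 0.654
gripper_force: 0.0
```

{"fn": "play_rows", "kwargs": {"commands": [[[0.0014,0,0.03],[0,0,0]],[[0,0,0.03],[0,0,0]],[[0,0,0.02],[0,0,0]],[[0,0,0.007],[0,0,0]],[[0,0,0.0035],[0,0,0]],[[0,0,0],[0,0,0]],[[0,0,0],[0,0,0]],[[0,0,0],[0,0,0]]]}}

```text
time_s: 17.2
tcp_pos: [0.4534, -0.0203, 0.0276]
orientation: [-3.142, -0.001, -0.001]
contact_force: [-1.0, 0.0, -0.4]
width: 0.648
gripper_force: 0.0
```

{"fn": "play_rows", "kwargs": {"commands": [[[0,0,0],[0,0,0]],[[0,0,0],[0,0,0]],[[0,0,0],[0,0,0]],[[0,0,0],[0,0,0]],[[0,0,0],[0,0,0]],[[0,0,0],[0,0,0]],[[0,0,0],[0,0,0]],[[0,0,0],[0,0,0]]], "gripper": 0, "grip_force": 10}}

```text
time_s: 18.2
tcp_pos: [0.4531, -0.0203, 0.0272]
orientation: [3.142, 0.001, 0.0]
contact_force: [-0.5, 0.5, 1.3]
width: 0.405
gripper_force: 10.0
```

{"fn": "play_rows", "kwargs": {"commands": [[[0,0,0],[0,0,0]],[[0,0,0],[0,0,0]],[[0,0,0],[0,0,0]],[[-0.0013,0,0.0015],[0,0,0]],[[0,0,0],[0,0,-10]],[[0,0,0],[0,0,-10]],[[0,0,0],[0,0,-10]],[[0,0,0],[0,0,-10]]], "gripper": 0.65}}

```text
time_s: 19.2
tcp_pos: [0.4516, -0.0203, 0.0256]
orientation: [-2.949, -1.084, 0.0]
contact_force: [-0.2, 0.5, -0.0]
width: 0.646
gripper_force: 0.0
```

{"fn": "play_rows", "kwargs": {"commands": [[[0,0,0],[0,0,-10]],[[0,0,0],[0,0,-10]],[[0,0,0],[0,0,-10]],[[0,0,0],[0,0,-10]],[[0,0,0],[0,0,-10]],[[0,0,0],[0,0,0]],[[0,0,0],[0,0,0]],[[0,0,0],[0,0,0]]]}}

```text
time_s: 20.2
tcp_pos: [0.4518, -0.0202, 0.0257]
orientation: [2.223, 2.22, -0.0]
contact_force: [-0.1, 0.5, 0.2]
width: 0.653
gripper_force: 0.0
```

{"fn": "play_rows", "kwargs": {"commands": [[[0,0,0],[0,0,0]],[[0,0,0],[0,0,0]],[[0,0,0],[0,0,0]],[[0,0,0],[0,0,0]],[[0,0,0],[0,0,0]],[[0,0,0],[0,0,0]],[[0,0,0],[0,0,0]],[[0,0,0],[0,0,0]]], "gripper": 0, "grip_force": 20}}

```text
time_s: 21.2
tcp_pos: [0.4518, -0.0202, 0.0257]
orientation: [2.221, 2.222, 0.0]
contact_force: [0.7, 0.9, -0.3]
width: 0.398
gripper_force: 20.0
```

{"fn": "play_rows", "kwargs": {"commands": [[[0,0,-0.042],[0,0,0]],[[0,0,-0.042],[0,0,0]],[[0,0,-0.042],[0,0,0]],[[-0.0371,-0.0036,0],[0,0,0]],[[-0.0371,-0.0036,0],[0,0,0]],[[-0.0371,-0.0036,0],[0,0,0]],[[-0.0371,-0.0036,0],[0,0,0]],[[-0.0371,-0.0036,0],[0,0,0]]]}}

```text
time_s: 22.2
tcp_pos: [0.4335, -0.2071, 0.1517]
orientation: [-2.221, -2.222, 0.0]
contact_force: [0.3, 1.0, -0.6]
width: 0.395
gripper_force: 20.0
```

{"fn": "play_rows", "kwargs": {"commands": [[[-0.0371,-0.0036,0],[0,0,0]],[[0,0,0],[0,0,0]],[[0,0,0],[0,0,0]],[[0,0,0],[0,0,0]],[[0,0,0],[0,0,0]],[[0,0,0],[0,0,0]],[[0,0,0],[0,0,0]],[[0,0,0],[0,0,0]]]}}

```text
time_s: 23.2
tcp_pos: [0.4303, -0.2429, 0.1517]
orientation: [-2.221, -2.222, 0.0]
contact_force: [-0.7, 1.0, 0.3]
width: 0.399
gripper_force: 20.0
```

{"fn": "play_rows", "kwargs": {"commands": [[[0,0,0.018],[0,0,0]],[[0,0,0.018],[0,0,0]],[[0,0,0.004],[0,0,0]],[[0,0,0.004],[0,0,0]],[[0,0,0.004],[0,0,0]],[[0,0,0.003],[0,0,0]],[[0,0,0],[0,0,0]],[[0,0,0],[0,0,0]]]}}

```text
time_s: 24.2
tcp_pos: [0.4304, -0.243, 0.1009]
orientation: [2.221, 2.222, 0.0]
contact_force: [0.4, -0.4, -0.3]
width: 0.397
gripper_force: 20.0
```

{"fn": "play_rows", "kwargs": {"commands": [[[0,0,0.01],[0,0,0]],[[0,0,0.01],[0,0,0]],[[0,0,0.008],[0,0,0]],[[0,0,0.005],[0,0,0]],[[0,0,0.002],[0,0,0]],[[0,0,0.001],[0,0,0]],[[0,0,0.001],[0,0,0]],[[0,0,0],[0,0,0]]]}}

```text
time_s: 25.2
tcp_pos: [0.4304, -0.243, 0.0638]
orientation: [2.221, 2.222, 0.0]
contact_force: [-0.7, 0.7, -0.3]
width: 0.395
gripper_force: 20.0
```

{"fn": "play_rows", "kwargs": {"commands": [[[0,0,0.001],[0,0,0]],[[0,0,0.0005],[0,0,0]],[[0,0,0],[0,0,0]],[[0,0,0],[0,0,0]],[[0,0,0],[0,0,0]],[[0,0,0],[0,0,0]],[[0,0,0],[0,0,0]],[[0,0,0],[0,0,0]]]}}

```text
time_s: 26.2
tcp_pos: [0.4305, -0.243, 0.0635]
orientation: [2.22, 2.222, -0.001]
contact_force: [-4.2, 1.6, 16.2]
width: 0.399
gripper_force: 20.0
```

{"fn": "play_rows", "kwargs": {"commands": [[[0,0,0],[0,0,0]],[[0,0,0],[0,0,0]],[[0,0,0],[0,0,0]],[[0,0,0],[0,0,0]],[[0,0,-0.02],[0,0,0]],[[0,0,-0.02],[0,0,0]],[[0,0,-0.02],[0,0,0]],[[0,0,-0.03],[0,0,0]]], "gripper": 0.75}}

```text
time_s: 27.2
tcp_pos: [0.4298, -0.2426, 0.1524]
orientation: [-2.219, -2.221, 0.001]
contact_force: [-0.2, 0.0, 0.8]
width: 0.746
gripper_force: 0.0
```

{"fn": "play_rows", "kwargs": {"commands": [[[0.045,0.0011,0],[0,0,0]],[[0.045,0.0011,0],[0,0,0]],[[0.045,0.0011,0],[0,0,0]],[[0.045,0.0011,0],[0,0,0]],[[0.045,0.0011,0],[0,0,0]],[[0.045,0.0011,0],[0,0,0]],[[0.045,0.0011,0],[0,0,0]],[[0.045,0.0011,0],[0,0,0]]]}}

```text
time_s: 28.2
tcp_pos: [0.4388, 0.1185, 0.1522]
orientation: [2.221, 2.222, 0.0]
contact_force: [-0.2, -0.8, -0.5]
width: 0.753
gripper_force: 0.0
```

{"fn": "play_rows", "kwargs": {"commands": [[[0.044,0.0011,0],[0,0,0]],[[0.044,0.0014,0],[0,0,0]],[[0,0,0.03],[0,0,0]],[[0,0,0.03],[0,0,0]],[[0,0,0],[0,0,0]],[[0,0,0],[0,0,0]],[[0,0,0],[0,0,0]],[[0,0,0],[0,0,0]]]}}

```text
time_s: 29.2
tcp_pos: [0.4419, 0.2052, 0.093]
orientation: [2.221, 2.221, 0.002]
contact_force: [-0.2, -0.4, -0.5]
width: 0.751
gripper_force: 0.0
```

{"fn": "play_rows", "kwargs": {"commands": [[[0,0,0.03],[0,0,0]],[[0,0,0.02],[0,0,0]],[[0,0,0.01],[0,0,0]],[[0,0,0.0065],[0,0,0]],[[0,0,0],[0,0,0]],[[0,0,0],[0,0,0]],[[0,0,0],[0,0,0]],[[0,0,0],[0,0,0]]]}}

```text
time_s: 30.2
tcp_pos: [0.4416, 0.2052, 0.026]
orientation: [2.221, 2.222, 0.001]
contact_force: [1.3, 0.2, -0.4]
width: 0.75
gripper_force: 0.0
```

{"fn": "play_rows", "kwargs": {"commands": [[[0,0,0],[0,0,0]],[[0,0,0],[0,0,0]],[[0,0,0],[0,0,0]],[[0,0,0],[0,0,0]],[[0,0,0],[0,0,0]],[[0,0,0],[0,0,0]],[[0,0,0],[0,0,0]],[[0,0,0],[0,0,0]]], "gripper": 0, "grip_force": 10}}

```text
time_s: 31.2
tcp_pos: [0.4414, 0.2051, 0.0257]
orientation: [2.221, 2.222, -0.0]
contact_force: [-0.5, -0.5, 2.8]
width: 0.593
gripper_force: 10.0
```

{"fn": "play_rows", "kwargs": {"commands": [[[0,0,0],[0,0,0]],[[0,0,0],[0,0,0]],[[0,0,0],[0,0,0]],[[0,0,0],[0,0,10]],[[0,0,0],[0,0,10]],[[0,0,0],[0,0,10]],[[0,0,0],[0,0,10]],[[0,0,0],[0,0,10]]], "gripper": 0.78}}

```text
time_s: 32.2
tcp_pos: [0.4413, 0.2052, 0.0257]
orientation: [-2.955, -1.067, -0.0]
contact_force: [0.5, 0.7, -0.3]
width: 0.783
gripper_force: 0.0
```

{"fn": "play_rows", "kwargs": {"commands": [[[0,0,0],[0,0,10]],[[0,0,0],[0,0,10]],[[0,0,0],[0,0,10]],[[0,0,0],[0,0,10]],[[0,0,0],[0,0,0]],[[0,0,0],[0,0,0]],[[0,0,0],[0,0,0]],[[0,0,0],[0,0,0]]]}}

```text
time_s: 33.2
tcp_pos: [0.4414, 0.205, 0.0257]
orientation: [-3.142, -0.002, 0.0]
contact_force: [1.4, -0.3, 0.4]
width: 0.78
gripper_force: 0.0
```

{"fn": "play_rows", "kwargs": {"commands": [[[0,0,0],[0,0,0]],[[0,0,0],[0,0,0]],[[0,0,0],[0,0,0]],[[0,0,0],[0,0,0]],[[0,0,0],[0,0,0]],[[0,0,0],[0,0,0]],[[0,0,0],[0,0,0]],[[0,0,0],[0,0,0]]], "gripper": 0, "grip_force": 20}}

```text
time_s: 34.2
tcp_pos: [0.4414, 0.2051, 0.0257]
orientation: [3.142, 0.001, -0.0]
contact_force: [-0.4, -0.4, -0.5]
width: 0.61
gripper_force: 20.0
```

{"fn": "play_rows", "kwargs": {"commands": [[[0,0,-0.042],[0,0,0]],[[0,0,-0.042],[0,0,0]],[[0,0,-0.042],[0,0,0]],[[-0.0011,0.0448,0],[0,0,0]],[[-0.0011,0.0448,0],[0,0,0]],[[-0.0011,0.0448,0],[0,0,0]],[[-0.0011,0.0448,0],[0,0,0]],[[-0.0011,0.0448,0],[0,0,0]]]}}

```text
time_s: 35.2
tcp_pos: [0.4357, -0.0203, 0.1518]
orientation: [-3.142, -0.001, -0.0]
contact_force: [1.7, -0.8, -0.4]
width: 0.609
gripper_force: 20.0
```

{"fn": "play_rows", "kwargs": {"commands": [[[-0.0011,0.0448,0],[0,0,0]],[[-0.0011,0.0448,0],[0,0,0]],[[-0.0011,0.0448,0],[0,0,0]],[[-0.0011,0.0448,0],[0,0,0]],[[-0.0011,0.0448,0],[0,0,0]],[[0,0,0],[0,0,0]],[[0,0,0],[0,0,0]],[[0,0,0],[0,0,0]]]}}

```text
time_s: 36.2
tcp_pos: [0.4308, -0.2413, 0.1516]
orientation: [-3.141, -0.004, 0.0]
contact_force: [1.4, 0.2, -0.1]
width: 0.608
gripper_force: 20.0
```

{"fn": "play_rows", "kwargs": {"commands": [[[-0.0004,0.0016,0.018],[0,0,0]],[[0,0,0.018],[0,0,0]],[[0,0,0],[0,0,0]],[[0,0,0.004],[0,0,0]],[[0,0,0.004],[0,0,0]],[[0,0,0.004],[0,0,0]],[[0,0,0.003],[0,0,0]],[[0,0,0],[0,0,0]]]}}

```text
time_s: 37.2
tcp_pos: [0.4302, -0.2437, 0.1004]
orientation: [-3.141, -0.002, 0.001]
contact_force: [1.5, 2.8, -2.5]
width: 0.608
gripper_force: 20.0
```

{"fn": "play_rows", "kwargs": {"commands": [[[0,-0.0007,0],[0,0,0]],[[0,0,0.01],[0,0,0]],[[0,0,0.008],[0,0,0]],[[0,0,0.005],[0,0,0]],[[0,0,0.0025],[0,0,0]],[[0,0,0.001],[0,0,0]],[[0,0,0.001],[0,0,0]],[[0,0,0],[0,0,0]]]}}

```text
time_s: 38.2
tcp_pos: [0.4304, -0.2436, 0.0736]
orientation: [-3.141, -0.001, -0.0]
contact_force: [0.7, 4.0, 6.4]
width: 0.607
gripper_force: 20.0
```

{"fn": "play_rows", "kwargs": {"commands": [[[0,0,0.0005],[0,0,0]],[[0,0,0],[0,0,0]],[[0,0,0],[0,0,0]],[[0,0,0],[0,0,0]],[[0,0,0],[0,0,0]],[[0,0,0],[0,0,0]],[[0,0,0],[0,0,0]],[[0,0,0],[0,0,0]]]}}

```text
time_s: 39.2
tcp_pos: [0.4304, -0.2436, 0.0735]
orientation: [-3.141, -0.001, -0.0]
contact_force: [-1.3, 5.9, 12.0]
width: 0.611
gripper_force: 20.0
```

{"fn": "play_rows", "kwargs": {"commands": [[[0,0,0],[0,0,0]],[[0,0,0],[0,0,0]],[[0,0,0],[0,0,0]],[[0,0,0],[0,0,0]],[[0,0,-0.02],[0,0,0]],[[0,0,-0.02],[0,0,0]],[[0,0,-0.02],[0,0,0]],[[0,0,-0.03],[0,0,0]]], "gripper": 0.78}}

```text
time_s: 40.2
tcp_pos: [0.4296, -0.2437, 0.1629]
orientation: [-3.141, -0.001, 0.002]
contact_force: [-0.5, -0.3, -0.2]
width: 0.781
gripper_force: 0.0
```

{"fn": "play_rows", "kwargs": {"commands": [[[0.0186,-0.0421,0],[0,0,0]],[[0.0186,-0.0421,0],[0,0,0]],[[0.0186,-0.0421,0],[0,0,0]],[[0.0186,-0.0421,0],[0,0,0]],[[0.0186,-0.0421,0],[0,0,0]],[[0.0186,-0.0421,0],[0,0,0]],[[0.0186,-0.0421,0],[0,0,0]],[[0.0186,-0.0421,0],[0,0,0]]]}}

```text
time_s: 41.2
tcp_pos: [0.5793, 0.0943, 0.1626]
orientation: [3.141, 0.001, -0.0]
contact_force: [0.8, 0.3, -0.7]
width: 0.783
gripper_force: 0.0
```

{"fn": "play_rows", "kwargs": {"commands": [[[0.0186,-0.0421,0],[0,0,0]],[[0.0186,-0.0421,0],[0,0,0]],[[0.0186,-0.0421,0],[0,0,0]],[[0.0186,-0.0421,0],[0,0,0]],[[0,0,0.03],[0,0,0]],[[0,0,0.03],[0,0,0]],[[0,0,0],[0,0,0]],[[0,0,0],[0,0,0]]], "gripper": 0.55}}

```text
time_s: 42.2
tcp_pos: [0.6538, 0.2616, 0.1038]
orientation: [-3.141, -0.0, -0.002]
contact_force: [0.4, -0.9, 1.0]
width: 0.551
gripper_force: 0.0
```

Run:
```python
from h import *
s=robot.read_state(); print(s["tcp_pos"],s["q"])
p,d=robot.capture("scene"); cv2.imwrite("pics/s2.png",cv2.resize(p[110:270,170:360],None,fx=3.5,fy=3.5,interpolation=cv2.INTER_CUBIC))
p,d=robot.capture("top"); W=cloud("top",d); m=np.hypot(W[...,0]-.4277,W[...,1]+.2423)<.05
for lo,hi in((.03,.044),(.045,.054),(.055,.064)):
    q=W[m&(W[...,2]>lo)&(W[...,2]<hi)]
    if len(q)>5: print(lo,len(q),np.median(q[:,2]),cv2.minEnclosingCircle(q[:,:2].astype(np.float32)))
```

```text
[0.65375981 0.26157949 0.10375863] [-0.42727173  0.80269573 -0.02730915  1.47240368  0.02594018  0.86561391
 -2.03360641]
0.03 206 0.0377435564135673 ((0.42801088094711304, -0.24270175397396088), 0.03406025096774101)
0.055 372 0.059962265817624594 ((0.42734313011169434, -0.24288572371006012), 0.027201293036341667)
```

View pics/s2.png

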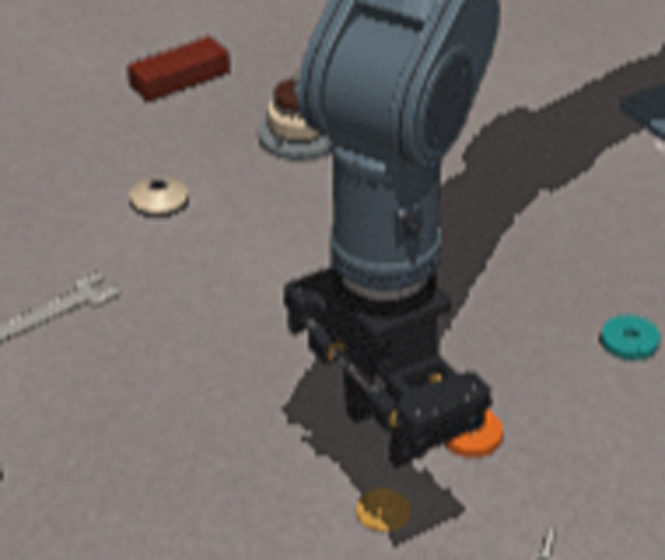

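The scene crop shows the stack on the arbor at about (295,105), with tops measured at 38 and 60 mm, so it is seated. The gripper is above the brass flange at (383,510).

{"fn": "play_rows", "kwargs": {"commands": [[[0,-0.0009,0.03],[0,0,0]],[[0,0,0.025],[0,0,0]],[[0,0,0.012],[0,0,0]],[[0,0,0.007],[0,0,0]],[[0,0,0],[0,0,0]],[[0,0,0],[0,0,0]],[[0,0,0],[0,0,0]],[[0,0,0],[0,0,0]]]}}

```text
time_s: 43.3
tcp_pos: [0.6533, 0.2625, 0.0291]
orientation: [-3.141, -0.001, -0.001]
contact_force: [-0.3, -0.5, 0.7]
width: 0.551
gripper_force: 0.0
```

{"fn": "play_rows", "kwargs": {"commands": [[[0,0,0],[0,0,0]],[[0,0,0],[0,0,0]],[[0,0,0],[0,0,0]],[[0,0,0],[0,0,0]],[[0,0,0],[0,0,0]],[[0,0,0],[0,0,0]],[[0,0,0],[0,0,0]],[[0,0,0],[0,0,0]]], "gripper": 0, "grip_force": 10}}

```text
time_s: 44.3
tcp_pos: [0.6531, 0.2626, 0.0288]
orientation: [-3.141, -0.001, -0.0]
contact_force: [0.4, 1.8, -0.0]
width: 0.303
gripper_force: 10.0
```

{"fn": "play_rows", "kwargs": {"commands": [[[0,0,0],[0,0,0]],[[0,0,0],[0,0,0]],[[0,0,0],[0,0,0]],[[0,0,0],[0,0,-10]],[[0,0,0],[0,0,-10]],[[0,0,0],[0,0,-10]],[[0,0,0],[0,0,-10]],[[0,0,0],[0,0,-10]]], "gripper": 0.55}}

```text
time_s: 45.3
tcp_pos: [0.6531, 0.2622, 0.0287]
orientation: [2.843, 1.336, -0.0]
contact_force: [-0.1, -0.4, 0.2]
width: 0.55
gripper_force: 0.0
```

{"fn": "play_rows", "kwargs": {"commands": [[[0,0,0],[0,0,-10]],[[0,0,0],[0,0,-10]],[[0,0,0],[0,0,-10]],[[0,0,0],[0,0,-10]],[[0,0,0],[0,0,0]],[[0,0,0],[0,0,0]],[[0,0,0],[0,0,0]],[[0,0,0],[0,0,0]]]}}

```text
time_s: 46.3
tcp_pos: [0.6531, 0.2626, 0.0288]
orientation: [2.221, 2.221, -0.0]
contact_force: [0.4, -1.1, 1.4]
width: 0.547
gripper_force: 0.0
```

{"fn": "play_rows", "kwargs": {"commands": [[[0,0,0],[0,0,0]],[[0,0,0],[0,0,0]],[[0,0,0],[0,0,0]],[[0,0,0],[0,0,0]],[[0,0,0],[0,0,0]],[[0,0,0],[0,0,0]],[[0,0,0],[0,0,0]],[[0,0,0],[0,0,0]]], "gripper": 0, "grip_force": 25}}

```text
time_s: 47.3
tcp_pos: [0.6531, 0.2625, 0.0287]
orientation: [-2.221, -2.222, -0.0]
contact_force: [-1.0, -0.0, 0.8]
width: 0.298
gripper_force: 25.0
```

{"fn": "play_rows", "kwargs": {"commands": [[[0,0,-0.042],[0,0,0]],[[0,0,-0.042],[0,0,0]],[[0,0,-0.042],[0,0,0]],[[0,0,0],[0,0,0]],[[-0.0421,-0.0186,0],[0,0,0]],[[-0.0421,-0.0186,0],[0,0,0]],[[-0.0421,-0.0186,0],[0,0,0]],[[-0.0421,-0.0186,0],[0,0,0]]]}}

```text
time_s: 48.3
tcp_pos: [0.5772, 0.0922, 0.1533]
orientation: [-2.22, -2.221, 0.003]
contact_force: [0.2, -0.2, -0.8]
width: 0.295
gripper_force: 25.0
```

{"fn": "play_rows", "kwargs": {"commands": [[[-0.0421,-0.0186,0],[0,0,0]],[[-0.0421,-0.0186,0],[0,0,0]],[[-0.0421,-0.0186,0],[0,0,0]],[[-0.0421,-0.0186,0],[0,0,0]],[[-0.0421,-0.0186,0],[0,0,0]],[[-0.0421,-0.0186,0],[0,0,0]],[[0,0,0],[0,0,0]],[[0,0,0],[0,0,0]]]}}

```text
time_s: 49.3
tcp_pos: [0.4671, -0.1581, 0.1541]
orientation: [-2.22, -2.221, -0.0]
contact_force: [-0.7, 0.2, -1.6]
width: 0.297
gripper_force: 25.0
```

{"fn": "play_rows", "kwargs": {"commands": [[[-0.0424,-0.0184,0],[0,0,0]],[[-0.0424,-0.0184,0],[0,0,0]],[[0,0,0],[0,0,0]],[[0,0,0],[0,0,0]],[[0,0,0],[0,0,0]],[[0,0,0.01],[0,0,0]],[[0,0,0.01],[0,0,0]],[[0,0,0],[0,0,0]]]}}

```text
time_s: 50.3
tcp_pos: [0.43, -0.2429, 0.1336]
orientation: [-2.219, -2.221, 0.001]
contact_force: [0.0, 0.0, -0.9]
width: 0.296
gripper_force: 25.0
```

{"fn": "play_rows", "kwargs": {"commands": [[[0,0.0003,0.015],[0,0,0]],[[0,0,0.005],[0,0,0]],[[0,0,0.004],[0,0,0]],[[0,0,0.004],[0,0,0]],[[0,0,0.003],[0,0,0]],[[0,0,0],[0,0,0]],[[0,0,0],[0,0,0]],[[0,0,0],[0,0,0]]]}}

```text
time_s: 51.3
tcp_pos: [0.4309, -0.2435, 0.1038]
orientation: [2.221, 2.222, -0.0]
contact_force: [1.2, 0.4, -1.5]
width: 0.3
gripper_force: 25.0
```

{"fn": "play_rows", "kwargs": {"commands": [[[0.0005,-0.0006,0.005],[0,0,0]],[[0,0,0.005],[0,0,0]],[[0,0,0.003],[0,0,0]],[[0,0,0.001],[0,0,0]],[[0,0,0.001],[0,0,0]],[[0,0,0.0007],[0,0,0]],[[0,0,0],[0,0,0]],[[0,0,0],[0,0,0]]]}}

```text
time_s: 52.3
tcp_pos: [0.4304, -0.243, 0.0885]
orientation: [2.22, 2.222, -0.0]
contact_force: [-2.2, 1.3, 5.4]
width: 0.298
gripper_force: 25.0
```

Seated with 5 N of contact. I'll release, retreat and check.

{"fn": "play_rows", "kwargs": {"commands": [[[0,0,0.0005],[0,0,0]],[[0,0,0],[0,0,0]],[[0,0,0],[0,0,0]],[[0,0,0],[0,0,0]],[[0,0,0],[0,0,0]],[[0,0,0],[0,0,0]],[[0,0,0],[0,0,0]],[[0,0,0],[0,0,0]]]}}

```text
time_s: 53.3
tcp_pos: [0.4304, -0.2431, 0.0885]
orientation: [2.22, 2.222, -0.001]
contact_force: [-2.9, 1.7, 11.5]
width: 0.3
gripper_force: 25.0
```

{"fn": "play_rows", "kwargs": {"commands": [[[0,0,0],[0,0,0]],[[0,0,0],[0,0,0]],[[0,0,0],[0,0,0]],[[0,0,0],[0,0,0]],[[0,0,-0.02],[0,0,0]],[[0,0,-0.02],[0,0,0]],[[0,0,-0.03],[0,0,0]],[[0,0,-0.03],[0,0,0]]], "gripper": 0.6}}

```text
time_s: 54.3
tcp_pos: [0.4301, -0.2429, 0.1883]
orientation: [-2.22, -2.222, 0.0]
contact_force: [-0.8, 0.6, -0.9]
width: 0.599
gripper_force: 0.0
```

{"fn": "play_rows", "kwargs": {"commands": [[[0.04,0,0],[0,0,0]],[[0.04,0,0],[0,0,0]],[[0.04,0,0],[0,0,0]],[[0.04,0,0],[0,0,0]],[[0.04,0,0],[0,0,0]],[[0.04,0,0],[0,0,0]],[[0,0,0],[0,0,0]],[[0,0,0],[0,0,0]]]}}

```text
time_s: 55.3
tcp_pos: [0.4301, -0.0037, 0.1874]
orientation: [2.221, 2.222, -0.001]
contact_force: [0.1, 0.1, -0.1]
width: 0.596
gripper_force: 0.0
```

Run:
```python
from h import *
p,d=robot.capture("top"); W=cloud("top",d); m=np.hypot(W[...,0]-.4277,W[...,1]+.2423)<.05
for lo,hi in((.03,.044),(.055,.0625),(.0627,.068),(.072,.08)):
    q=W[m&(W[...,2]>lo)&(W[...,2]<hi)]
    if len(q)>5: print(lo,len(q),np.median(q[:,2]),cv2.minEnclosingCircle(q[:,:2].astype(np.float32)))
p,d=robot.capture("scene"); cv2.imwrite("pics/s3.png",cv2.resize(p[110:230,170:310],None,fx=4,fy=4,interpolation=cv2.INTER_CUBIC))
```

```text
0.03 206 0.0378539152447841 ((0.4281455874443054, -0.242901012301445), 0.0338842049241066)
0.055 115 0.06018823686263086 ((0.42760637402534485, -0.24294447898864746), 0.02698846533894539)
0.0627 161 0.06520827671817775 ((0.42857444286346436, -0.24305583536624908), 0.023458050563931465)
0.072 105 0.07591858501006943 ((0.4272415041923523, -0.24246251583099365), 0.013815484009683132)
```

View pics/s3.png

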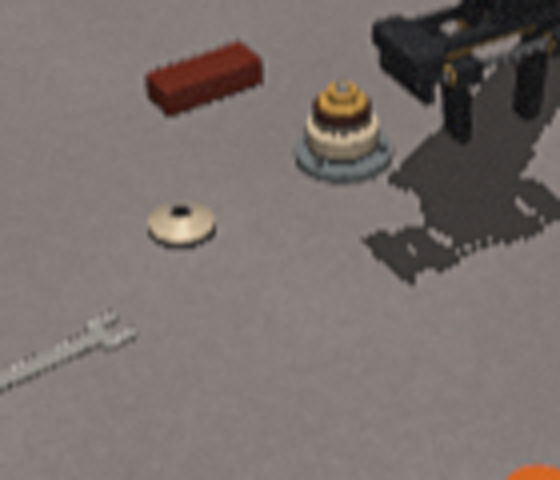

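The complete pack stands on the arbor at about (343,130) in the crop. The measured tops are at 38, 60, 65 and 76 mm, exactly as they should be, and the gripper is clear.

```bash
python3 -c "
from cell import robot
print(robot.close_job())"
```

```text
the job is handed in; nothing more can be done
None
```

The polishing pack is on the arbor in the right order and fully seated: measured heights match the design to within about 0.3 mm, the brass hub is up, and I never touched the bystanders. The job is handed in, though no verdict came back.

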